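Slide the insulating plate under the busbar

TASK

Push the loose brown insulating plate along the desk with the fingertips, lengthwise under the low copper bar, until its front end sits square against the stop strip on the far side. Keep the plate flat on the desk all the way, never lifting or tipping it, and leave the other things where they stand.

Things in the scene. Friction and masses are not known exactly. Their poses are not given: they have to be found in the camera images.
- busbar_bridge: Low bridge fixed to the desk: flat copper bar along own x, 134 mm long, 44 mm wide (own y -22 to +22), underside 14 mm and top 20 mm above the desk; bolt heads at its ends reach 30 mm. It stands on two dark blocks at own x +-40 to +-67 mm, 44 mm wide like the bar: the passage is 80 mm wide, 14 mm high, open at own +y only. Origin: on the desk under the bar's middle; yaw 0: world axes.
- stop_face (a point): Middle of the face of the stop that closes the passage's far end: a dark strip 12 mm high, 134 mm long, along the bar's -y side (bridge's own y -32 to -22 mm; the face at -22). Point 6 mm above the desk; axes as the bridge's. Near the work: a board juts out over the desk from world x 0.58 on, 144 mm up; the raised lever of a knife switch at y 0.29 to 0.44 reaches 165 mm.
- plate_center (a point): Centre (5 mm up) of the loose flat brown plate: 60 (own x) x 84 (own y) x 10 mm, z up, 0.1 to 0.2 kg, brass eyelet in each corner, both ends alike, ordinary friction. Starts at the bridge's open +y side. Fits only lengthwise, 10 mm spare each side, 4 mm above. Home, an end flat on the stop, its centre is at the bridge's own y +20 mm, 40 mm sticking out from under the bar.
- brown_insulator: Bystander, loose: dark brown porcelain knob insulator, 45 mm across, 42 mm tall. Origin: centre of its underside. Not to be disturbed.
- small_relay: Bystander, loose: small plug-in relay standing on its black base, 30 x 36 mm, 61 mm tall. Origin: centre of its underside. Not to be disturbed.
- pilot_lamp: Bystander, loose: pilot lamp standing on its lens, 31 mm across, 57 mm tall. Origin: centre of its underside. Not to be disturbed.

How it is judged (in metres and radians):
At the end, for the whole second after the job is handed in: The plate lies flat and still, lengthwise under the bar (within 0.08 rad of the passage), its centre within 5 mm of home along the passage (front end at the stop) and 15 mm of its middle line; bystanders upright, within 20 mm of where they stood (y of plate_center in the frame of busbar_bridge between 0.015 and 0.025 m and x of plate_center in the frame of busbar_bridge between -0.015 and 0.015 m and angle between the y axis of plate_center and the y axis of busbar_bridge, either way round below 0.08 rad and height (world z) of plate_center below 0.0075 m and angle between plate_center's own z axis and vertical below 0.05 rad and linear speed of insulating_plate below 0.01 m/s and distance of each of brown_insulator, small_relay, pilot_lamp from where it was at the start of the episode below 0.02 m and angle between each of brown_insulator, small_relay, pilot_lamp's own z axis and vertical below 0.3 rad); the robot touches nothing.
It fails at once if the plate is lifted or carried (its centre rises more than 8 mm) (height (world z) of plate_center above 0.013 m).
It fails at once if the plate is tipped by more than 0.2 rad (angle between plate_center's own z axis and vertical above 0.2 rad).
It fails at once if the brown insulator is knocked away or over (distance of brown_insulator from where it was at the start of the episode above 0.02 m or angle between brown_insulator's own z axis and vertical above 0.3 rad).
It fails at once if the small relay is knocked away or over (distance of small_relay from where it was at the start of the episode above 0.02 m or angle between small_relay's own z axis and vertical above 0.3 rad).
It fails at once if the pilot lamp is knocked away or over (distance of pilot_lamp from where it was at the start of the episode above 0.02 m or angle between pilot_lamp's own z axis and vertical above 0.3 rad).
It also fails if it takes over 64 s, if anything falls off the work surface, if the arm or the gripper's body presses on something with over 40 N, if the wrist force passes 120 N, or if a joint passes its speed limit or range.

ROBOT

A 6-joint arm with a two-finger parallel gripper is mounted at the origin on a cart in front of the work surface, level with it; the furniture and walls round the work are solid. World frame = base frame: x ahead of the robot, y to its left, z up, the work surface at z = 0. Lengths are in m, angles in degrees, forces in N, time in s.
With the tool pointing down it reaches from about 0.4 to 0.825 m from the base axis. Payload 7 kg.
Tool frame: the origin (TCP) lies midway between the tips of the shut fingers; the grasp point (between the pads) lies 19 mm behind it; z points along the fingers, y is the line along which they close (so a half turn about z gives the same grasp; the last joint's range is limited). The gripper opens to 88 mm and grips with 3 to 60 N. Pads are 19 mm wide; open, the fingers measure 130 mm over their backs; the gripper's body (78 mm by 193 mm) begins 47 mm behind the grasp point.
Start: joints at [86.236, 20.546, 0.682, 0, -70.136, -16.507], TCP at [0.234, 0.633, 0.227] pointing down, gripper open.
Joint ranges: [-176.03, 176.03], [-82.01, 121.73], [-58.28, 71.71], [-173.87, 95.51], [-174.79, -0.11], [-173.66, 173.66]. Speed limits (degrees/s): [136.94, 136.94, 172.46, 180, 180, 180].

INTERFACE

Orientations are given as a 3x3 rotation matrix whose columns are the frame's x, y, z axes.
In Python, from rig import robot gives the robot as it stands. Calls block until the motion is done:
- robot.goto(position, orientation): joint-space move of the TCP to a pose.
- robot.servo_line(position, ori=None, speed=0.15): straight line of the TCP; ori=None keeps the orientation; speed is the mean speed in m/s.
- robot.movej(angles): joint-space move.
- robot.move_gripper(opening): opening from 0.0 (shut) to 1.0 (fully open); the grip force is fixed at half the most; returns when the fingers have stopped.
- robot.dwell(seconds).
- robot.ik(position, orientation): joint angles nearest the present ones, or None.
- robot.grab_frame(name): name is "scene" or "top" or "wrist"; returns (picture, depth): 384x512x3 uint8, red, green, blue; 384x512 float32, m along the optical axis (not along the pixel's ray), 0 where there is no reading.
- robot.camera_info(name): a dict with "vfov" (degrees; the focal length in pixels is half the picture's height over the tangent of half this angle, whatever the lens; pixels are square), "cx", "cy" (the principal point, pixels), "view" (4x4, takes a point from world to camera coordinates); the wrist camera has in their place "T_tool_cam" (4x4, takes a point from camera to tool coordinates, whose origin is the TCP and whose axes are the flange's). Camera axes: x right, y down, z forward; pixel columns grow to the right and rows downward; lengths in m; the calibration is good to about 2 mm. A picture is of the moment at which its call begins: read the wrist's pose just before it. camera_info takes no time and is no camera call.
A pose or a line that the arm cannot do raises robot.Unreachable and nothing moves.
- robot.job_done(): hands the job in; it is judged then, once.
Readings, each from a call of its own:
- robot.read_t(): time.
- robot.read_qpos(): joint angles.
- robot.read_qvel(): joint speeds.
- robot.read_effort(): joint torques, N m.
- robot.read_position(): TCP position.
- robot.read_tcp_rot(): TCP orientation.
- robot.read_force(): force on the tool from outside, world axes, zero at the start.
- robot.read_ft_torque(): the same for the moment, N m.
- robot.read_grip_width(): opening from 0.0 (shut) to 1.0 (fully open).
- robot.read_finger_force(): force on a finger pad.
Only numpy, scipy, OpenCV 4.12 (cv2) and the standard library are available. Lean on these libraries where they do the work, as an engineer would, in place of code of your own. Each camera call takes 0.05 s, during which the arm holds its last target. There are 200 camera calls.

## Working session

There is one attempt and no reset: what is moved stays moved. The work goes in short steps, each a Python script; the robot and the scene stay as the last script left them, time stands still between calls to the robot, and variables do not carry over. Pictures are saved under pics/ and viewed, at most 10 in all, crops included, and the job is handed in when it is done.

```bash
mkdir -p pics; ls; python3 - <<'E'
from rig import robot
import cv2,numpy as np
for n in ["scene","top"]:
    im,d=robot.grab_frame(n); np.savez(f"pics/{n}.npz",im=im,d=d)
    cv2.imwrite(f"pics/{n}0.png",cv2.cvtColor(im,cv2.COLOR_RGB2BGR)); print(robot.camera_info(n))
print(robot.read_t(),robot.read_tcp_rot())
E
```

```text
pics
{'vfov': 50.659657722531286, 'cx': 252.77543345075236, 'cy': 186.0009402017716, 'view': array([[-0.55604192, -0.83107757, -0.01128985,  0.32887965],
       [-0.49412574,  0.34146171, -0.79952715,  0.26952815],
       [ 0.66832413, -0.438992  , -0.60052384,  0.66584853],
       [ 0.        ,  0.        ,  0.        ,  1.        ]])}
{'vfov': 49.77988049799233, 'cx': 251.1295612689903, 'cy': 189.878634391055, 'view': array([[-0.00568224, -0.99922296, -0.03900249,  0.07199093],
       [-0.98536661,  0.01223935, -0.17000837,  0.47805609],
       [ 0.17035364,  0.03746572, -0.98467048,  0.81759506],
       [ 0.        ,  0.        ,  0.        ,  1.        ]])}
0.1 [[ 9.38026211e-01 -3.46564142e-01 -3.52300796e-04]
 [-3.46564280e-01 -9.38025124e-01 -1.43740613e-03]
 [ 1.67686422e-04  1.47041949e-03 -9.99998905e-01]]
```

View pics/scene0.png

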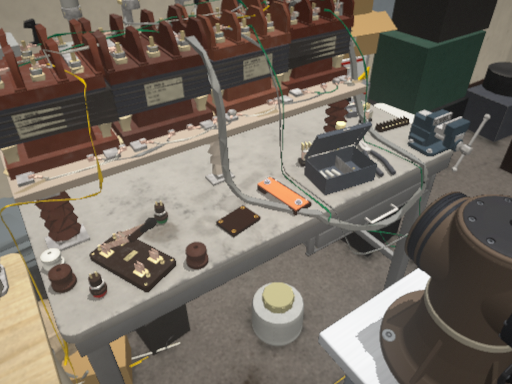

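View pics/top0.png

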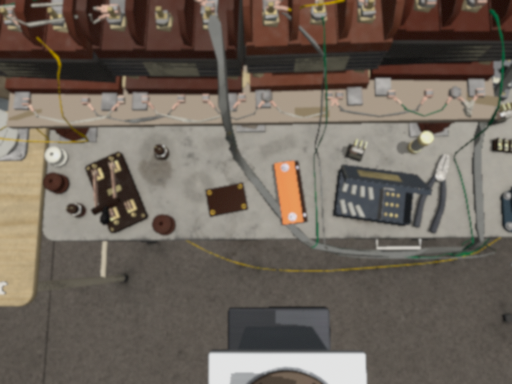

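The scene view shows the plate at about (238,221) and the orange-copper bridge at (284,194). In the top view the plate is at (227,199) and the bridge at (290,192), with a grey cable running close by. Next I'll enlarge the top view and measure.

```bash
cat > h.py <<'E'
import numpy as np,cv2
from rig import robot
def world(name,d):
    c=robot.camera_info(name); f=192/np.tan(np.radians(c["vfov"]/2))
    v,u=np.mgrid[:384,:512]
    p=np.stack([(u-c["cx"])*d/f,(v-c["cy"])*d/f,d,np.ones_like(d)],-1)
    W=p@np.linalg.inv(c["view"]).T
    W[d==0]=np.nan
    return W[...,:3]
E
python3 - <<'E'
from h import *
z=np.load("pics/top.npz");im,d=z["im"],z["d"];W=world("top",d)
hsv=cv2.cvtColor(im,cv2.COLOR_RGB2HSV)
def rect(m,t):
    p=W[m];p=p[~np.isnan(p).any(1)]
    r=cv2.minAreaRect((p[:,:2]*1000).astype(np.float32));print(t,len(p),r,"z",np.percentile(p[:,2],[5,50,95]))
Z=W[...,2]
m=np.zeros(Z.shape,bool);m[178:222,200:252]=1
rect(m&(hsv[...,2]<110)&(Z<.03),"plate")
m[:]=0;m[155:230,268:312]=1
rect(m&(hsv[...,1]>160)&(hsv[...,2]>150)&(hsv[...,0]<15),"bar")
for n,(u,v) in dict(desk=(260,200),a=(160,150),b=(75,210),c=(163,224),d=(56,182),e=(56,155),rel=(357,150),cab1=(235,150),cab2=(262,190),cab3=(300,232),cab4=(222,90),gr=(317,200),gr2=(322,110),yl=(200,245)).items(): print(n,np.round(np.nanmedian(W[v-1:v+2,u-1:u+2].reshape(-1,3),0),3))
c=im[120:260,30:330];cv2.imwrite("pics/top_crop.png",cv2.cvtColor(cv2.resize(c,None,fx=2.6,fy=2.6,interpolation=cv2.INTER_CUBIC),cv2.COLOR_RGB2BGR))
E
```

```text
plate 983 ((466.3818054199219, 124.25309753417969), (62.51042556762695, 85.35102844238281), 11.131613731384277) z [0.00710099 0.0105539  0.01297975]Traceback (most recent call last):
  File "<stdin>", line 11, in <module>
  File "<stdin>", line 6, in rect
    return _quantile_unchecked(
        a, q, axis, out, overwrite_input, method, keepdims, weights)
    return _ureduce(a,
                    func=_quantile_ureduce_func,
    ...<5 lines>...
                    overwrite_input=overwrite_input,
                    method=method)
    r = func(a, **kwargs)
    result = _quantile(arr,
                       quantiles=q,
    ...<2 lines>...
                       out=out,
                       weights=wgt)
    slices_having_nans = np.isnan(arr[-1, ...])
                                  ~~~^^^^^^^^^
IndexError: index -1 is out of bounds for axis 0 with size 0
```

```bash
cat >> h.py <<'E'
def onplane(name,u,v,z):
    c=robot.camera_info(name); f=192/np.tan(np.radians(c["vfov"]/2)); I=np.linalg.inv(c["view"])
    r=np.stack([(u-c["cx"])/f,(v-c["cy"])/f,np.ones(len(u))],-1)@I[:3,:3].T
    return I[:3,3]+r*((z-I[2,3])/r[:,2])[:,None]
def rect(name,mask,z):
    m=mask.astype(np.uint8); n,l,s,_=cv2.connectedComponentsWithStats(m)
    v,u=np.nonzero(l==1+np.argmax(s[1:,4])); p=onplane(name,u.astype(float),v.astype(float),z)
    return len(u),cv2.minAreaRect((p[:,:2]*1000).astype(np.float32)),p[:,:2].mean(0)
E
python3 - <<'E'
from h import *
for N,pb,bb in [("top",(200,178,252,222),(265,155,315,230)),("scene",(210,200,265,240),(250,170,315,215))]:
    z=np.load(f"pics/{N}.npz");im,d=z["im"],z["d"];W=world(N,d)
    hsv=cv2.cvtColor(im,cv2.COLOR_RGB2HSV)
    def box(b): m=np.zeros((384,512),bool);m[b[1]:b[3],b[0]:b[2]]=1;return m
    b=box(bb);q=(hsv[...,1]>130)&(hsv[...,2]>130)&(hsv[...,0]<20)
    print(N,"bar",rect(N,b&q,.02),"depth frac",(d[b&q]>0).mean())
    print("plate",rect(N,box(pb)&(hsv[...,2]<100),.01))
    if N=="top":
        for n,(u,v) in dict(desk=(260,200),a=(160,150),b=(75,210),c=(163,224),d=(56,182),e=(56,155),rel=(357,150),cab1=(235,150),cab2=(262,190),cab3=(300,232),cab4=(222,90),gr=(317,200),gr2=(322,110),yl=(200,245)).items(): print(n,np.round(np.nanmedian(W[v-1:v+2,u-1:u+2].reshape(-1,3),0),3))
        c=im[120:260,30:330];cv2.imwrite("pics/top_crop.png",cv2.cvtColor(cv2.resize(c,None,fx=2.6,fy=2.6,interpolation=cv2.INTER_CUBIC),cv2.COLOR_RGB2BGR))
E
```

```text
top bar (1086, ((477.27752685546875, -10.426229476928711), (131.31568908691406, 44.86524963378906), 7.2270355224609375), array([ 0.47680697, -0.01058272])) depth frac 0.9935543278084714
plate (921, ((464.6567077636719, 123.34815979003906), (59.956241607666016, 83.25970458984375), 10.991310119628906), array([0.46457308, 0.12313044]))
desk [ 0.464  0.05  -0.001]
a [0.566 0.26  0.046]
b [0.44  0.436 0.046]
c [0.41  0.25  0.042]
d [0.501 0.482 0.041]
e [0.561 0.489 0.037]
rel [ 0.56  -0.154  0.043]
cab1 [0.546 0.096 0.111]
cab2 [0.483 0.045 0.013]
cab3 [ 0.393 -0.034  0.012]
cab4 [0.584 0.1   0.309]
gr [ 0.462 -0.073  0.002]
gr2 [ 0.574 -0.055  0.247]
yl [ 0.396  0.297 -0.723]
scene bar (559, ((475.0289306640625, -8.166603088378906), (133.5242919921875, 46.64698028564453), 7.156650543212891), array([ 0.47241653, -0.00738715])) depth frac 0.9946332737030411
plate (663, ((460.8568115234375, 127.39993286132812), (63.52314376831055, 86.82373809814453), 10.487329483032227), array([0.45970421, 0.12839114]))
```

View pics/top_crop.png

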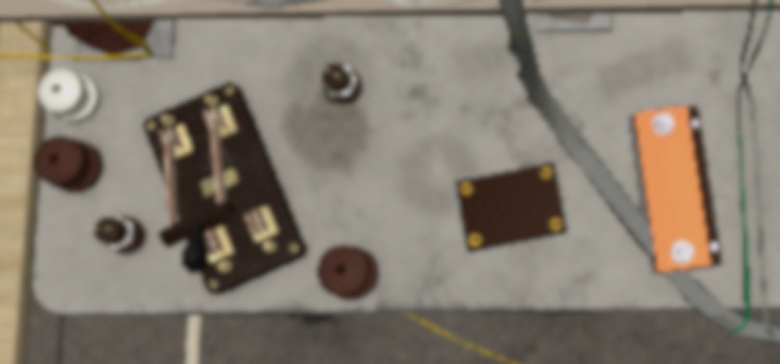

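The enlarged view shows the plate at crop (512,207), the bridge at (677,188) with its dark stop strip on the far (right) side, and the insulator at (348,271). The lamp/relay-like part is at (341,82). Plate and bridge yaw are about 11° and 7°, and the lateral offset is only about 4 mm, so one straight two-finger push along the passage will do.

```bash
cat >> h.py <<'E'
yaw=np.radians(7.2); O=np.array([.4765,-.0096,0])
bx=np.array([np.cos(yaw),np.sin(yaw),0]); by=np.array([-np.sin(yaw),np.cos(yaw),0]); dn=np.array([0,0,-1.])
def P(x,y,z): return O+x*bx+y*by+[0,0,z]
RA=np.column_stack([by,bx,dn]); RB=np.column_stack([-by,-bx,dn])
def snap(n):
    im,d=robot.grab_frame(n); cv2.imwrite(f"pics/{n}_{robot.read_t():.1f}.png",cv2.cvtColor(im,cv2.COLOR_RGB2BGR)); return im,d
def measure():
    im,d=snap("top"); hsv=cv2.cvtColor(im,cv2.COLOR_RGB2HSV); return im,hsv
E
python3 - <<'E'
from h import *
for n,R in (("A",RA),("B",RB)):
    print(n,*[np.round(q,0) if (q:=robot.ik(P(.003,y,z),R)) is not None else None for y,z in((.206,.22),(.206,.004),(.07,.004))])
R=min((RA,RB),key=lambda R:abs(robot.ik(P(.003,.206,.004),R)[5]))
robot.move_gripper(0.5)
robot.servo_line(P(.003,.206,.22),R,speed=.2)
print(robot.read_t(),robot.read_position(),robot.read_force(),robot.read_grip_width())
robot.servo_line(P(.003,.206,.06),speed=.12)
snap("top");snap("wrist");print(robot.read_t())
E
ls pics
```

```text
A [ 46.   4. -22.   0. -64. 141.] [ 46.  19. -37.   0. -34. 141.] [ 31.  18. -40.   0. -33. 156.]
B [ 46.   4. -22.   0. -64. -39.] [ 46.  19. -37.   0. -34. -39.] [ 31.  18. -40.   0. -33. -24.]
3.6 [0.45351888 0.1955692  0.21995031] [-0.05484251 -0.06489766  0.81350915] 0.4964943320711049
5.1833
scene.npz
scene0.png
top.npz
top0.png
top_5.1.png
top_crop.png
wrist_5.2.png
```

View pics/wrist_5.2.png

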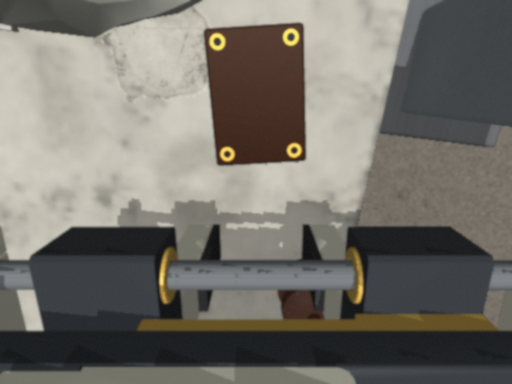

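View pics/top_5.1.png

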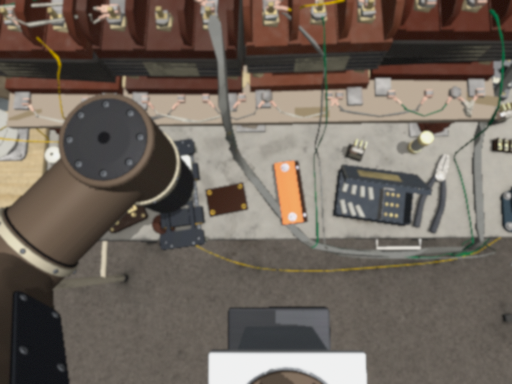

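The wrist view shows the plate dead ahead (near edge at columns 218–305), with the fingers centred on it (columns 210 and 313). The insulator is clear behind the right finger. In the top view nothing is in the way, so I'll descend and push.

```bash
python3 - <<'E'
from h import *
robot.servo_line(P(.003,.206,.004),speed=.06)
f0=robot.read_force(); print("down",np.round(f0,2),robot.read_position())
for i in range(8):
    y=.206-.015*(i+1); robot.servo_line(P(.003,y,.004),speed=.05)
    f=robot.read_force()-f0; print(round(y,3),np.round(f,1))
    if abs(f@by)>10 or abs(f[2])>10: break
snap("wrist");snap("top");print(robot.read_t())
E
ls pics
```

```text
down [-0.55 -1.23  0.18] [0.45387612 0.19533816 0.0042726 ]
0.191 [ 1.3  0.8 -0.5]
0.176 [ 0.4  0.6 -1.4]
0.161 [ 0.4  1.7 -0.2]
0.146 [0.1 1.6 0.2]
0.131 [ 0.6  1.8 -0.1]
0.116 [ 0.  1. -1.]
0.101 [ 0.7  2.7 -0.2]
0.086 [-0.1  1.7 -0.3]
9.9667
scene.npz
scene0.png
top.npz
top0.png
top_10.0.png
top_5.1.png
top_crop.png
wrist_5.2.png
wrist_9.9.png
```

View pics/wrist_9.9.png

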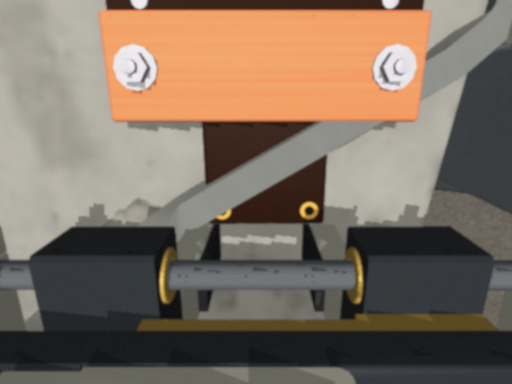

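The plate (columns 204–326) is square under the bar and centred on it (bar columns 103–428). The cable is only visual. I'll finish with small steps until the stop pushes back.

```bash
python3 - <<'E'
from h import *
y=.086; robot.servo_line(P(.003,.079,.004),speed=.03); y=.079
hist=[]
while y>.060:
    y-=.001; robot.servo_line(P(.003,y,.004),speed=.02); robot.dwell(.1)
    f=robot.read_force(); hist.append((round(y,3),round(float(f@by),1),round(float((robot.read_position()-O)@by),4)))
    if f@by>9: break
print(hist, robot.read_ft_torque())
snap("wrist"); 
robot.servo_line(P(.003,y+.03,.004),speed=.05); snap("wrist")
robot.servo_line(P(.003,y+.03,.15),speed=.12); snap("wrist")
robot.servo_line(P(.003,.26,.22),speed=.2)
for n in("top","scene"):
    im,d=snap(n); np.savez(f"pics/{n}_end.npz",im=im,d=d)
    hsv=cv2.cvtColor(im,cv2.COLOR_RGB2HSV)
print(robot.read_t())
c=im[150:250,200:340];cv2.imwrite("pics/end_crop.png",cv2.cvtColor(cv2.resize(c,None,fx=5,fy=5,interpolation=cv2.INTER_CUBIC),cv2.COLOR_RGB2BGR))
E
ls pics
```

```text
[(0.078, -0.2, 0.078), (0.077, -0.3, 0.077), (0.076, 0.6, 0.076), (0.075, 0.1, 0.0749), (0.074, 1.2, 0.074), (0.073, 0.6, 0.073), (0.072, 1.7, 0.0721), (0.071, 6.3, 0.0717), (0.07, 13.2, 0.0714)] [ 4.46820873  1.6175595  -0.15002861]
16.8917
end_crop.png
scene.npz
scene0.png
scene_16.9.png
scene_end.npz
top.npz
top0.png
top_10.0.png
top_16.8.png
top_5.1.png
top_crop.png
top_end.npz
wrist_13.6.png
wrist_14.3.png
wrist_15.8.png
wrist_5.2.png
wrist_9.9.png
```

The stop pushed back at y' = 0.0715, exactly where predicted. One check picture before handing in.

View pics/wrist_15.8.png

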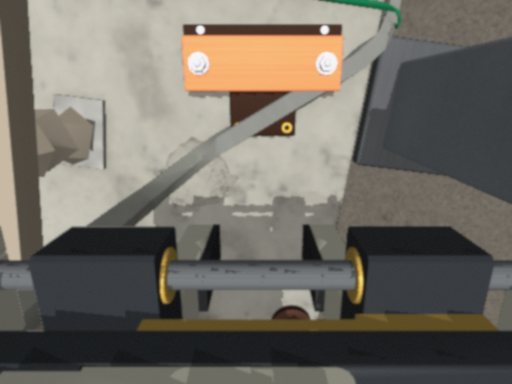

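View pics/scene_16.9.png

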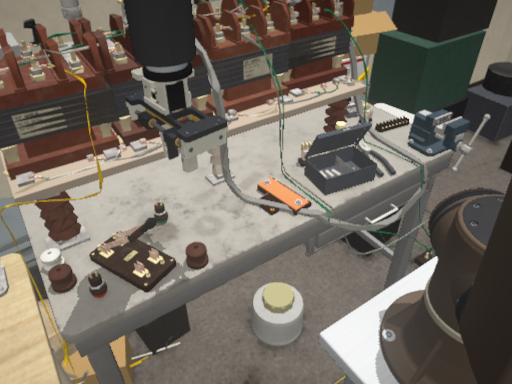

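The plate is square under the bar and centred: its columns run 230–296 and the bar's 183–342. About 40 mm sticks out, the bystanders have not moved, and the gripper is clear.

```bash
python3 -c "
from rig import robot
print(robot.job_done())"
```

```text
the job is handed in; nothing more can be done
None
```

I pushed the plate flat under the bar until its front end met the stop, centred and square in the final pictures with the bystanders unmoved, and handed the job in at about 17 s; no verdict came back.

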